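# Load a key tag and index the slide under the engraver

## Robot

A 6-joint arm with a two-finger parallel gripper is mounted at the origin on a cart in front of the work surface, level with it; the furniture and walls round the work are solid. World frame = base frame: x ahead of the robot, y to its left, z up, the work surface at z = 0. Lengths are in m, angles in rad, forces in N, time in s.
With the tool pointing down it reaches from about 0.375 to 0.9 m from the base axis. Payload 3.1 kg.
Tool frame: the origin (TCP) lies at the very end of the fingers, on their centre line; the grasp point (between the pads) lies 19 mm behind it; x points along the fingers, y is the direction in which the jaws open and shut, and the axes are right-handed (so a half turn about x gives the same grasp; the last joint's range is limited). The gripper opens to 87 mm and grips with 3 to 60 N. Pads are 19 mm wide; open, the fingers measure 117 mm over their backs; the gripper's body (75 mm by 190 mm) begins 51 mm behind the grasp point.
Start: joints at [-1.381, 0.527, 1.433, -0, 1.181, -0.178], TCP at [0.225, -0.583, 0.223] pointing down, gripper open.
Joint ranges: [-3.08, 3.08], [-0.75, 2.2], [0.22, 2.44], [-1.43, 4.57], [0, 2.65], [-2.85, 2.85]. Speed limits (rad/s): [2.79, 2.79, 3.14, 3.14, 3.14, 3.14].

## Interface

Orientations are given as a unit quaternion [x, y, z, w].
In Python, from rig import robot gives the robot as it stands.
- The arm moves only by the tool carry_out, never from a script. Its argument "commands" is a list that holds one entry, the list of rows, each a list of 5 numbers: the opening, from 0 (shut) to 1 (fully open), then the shift along the tool's x, y, z in mm, then the turn about the tool's x in degrees. In form: [[[hand, x, y, z, twist], ...]]. A call has 1 to 8 rows; each row shifts and turns the pose as measured when the row begins, along the tool's axes as they then stand; what a row does not reach is not made up. A row lasts 1/12 s, in which the tool goes at most 41.7 mm and 7.16 degrees, less where a joint would pass 70% of its speed; a pose out of reach is approached as far as the arm can. A call with a gripper value outside its range is refused whole. The fingers move at their own pace and stop on an object; "force" is the grip in N (left out, the last holds). Time passes only in rows, so rows that do not move let the fingers close. It gives the time, the measured TCP pose, the force and the opening at its end, in the units of the state.
- robot.get_obs(): the state, without advancing time (a new reading comes with each control period).
- robot.camera(name): name is "side" or "top"; returns the picture (400x640x3 uint8, red, green, blue); there is no depth.
- robot.camera_model(name): a dict with "fx", "fy", "cx", "cy" (pixels), "k1" (the pictures are not rectified: a ray, as slopes to the right and down, at radius r is drawn at 1 + k1 r^2 times it, then the intrinsics apply), "R" (3x3) and "t" (3): a world point X has camera coordinates R X + t. Camera axes: x right, y down, z forward; pixel columns grow to the right and rows downward; lengths in m; the calibration is good to about 2 mm. A picture is of the moment at which its call begins. camera_model takes no time and is no camera call.
- robot.hand_in(): hands the job in, once; it reports no verdict.
The state is a dict: "time": time; "q": joint angles; "joint_velocities": joint speeds; "joint_torque": joint torques, N m; "position": TCP position; "tool_rot": TCP orientation; "ft_force": force on the tool from outside, world axes, zero at the start; "moment": the same for the moment, N m; "grip_width": finger opening in m.
Only numpy, scipy, OpenCV 4.12 (cv2) and the standard library are available. Lean on these libraries where they do the work, as an engineer would, in place of code of your own. Each camera call takes 0.05 s, during which the arm holds its last target. There are 200 camera calls.

## Task

Lay the wooden tag blank flat in the nest of the slide jig (hole at either end) and let go of it; then take the blue post and slide the carriage steadily under the engraver until its ball clicks into the notch, without running on past the notch to the end stop. Finish holding the post there, carriage still and ball in its notch, ready for engraving; leave the other things on the table alone.

Things in the scene. Friction and masses are not known exactly. Their poses are not given: they have to be found in the camera images.
- tag_mid (a point): middle of the loose wooden tag blank: a light wood slab 34 mm (its x) by 64 mm (its y) by 8 mm thick, about 25 g, with a 6 mm hole near its +y end; lies flat, its z up; the point is half-way up (4 mm above its underside)
- jig: fixed slide jig: aluminium base 96 mm (x) by 420 mm (y) with two steel guide rods and an index bar between them; origin at table level on the rail's middle line; its +y is the way the carriage slides to the engraver. Red lines on the base's edges at y = 115 mm mark the station. Base, rods and their end blocks are at most 46 mm high
- carriage (a joint): how far the carriage has slid along the jig's +y (m): 0 loading end, 0.170 far end stop. The spring ball under it drops into the one notch of the index bar at 0.150, where its red ticks meet the red lines and the nest is under the needle. Friction about 1 N; over the last 4 mm the ball pulls it in (up to 5 N); about 8 N forces it out either way
- nest (a point): centre of the nest's floor on the carriage, 54 mm above the table; axes as the jig's. Black pocket for the tag, 38 (x) by 68 mm (y); end walls and corners upright to 2 mm above the floor, then a steep lead-in to 7.5 mm (2.8 mm out); the middle 42 mm of both long sides is open for fingers, down to the carriage's top, 4 mm below the floor. A seated tag's top is 8 mm above the floor
- grip_post: blue upright square post for moving the carriage, 24 by 24 mm; axes as the jig's; origin 71 mm above the table, its top 21 mm above and the carriage's top 21 mm below that (30 mm wide flange, 4 mm high, round its foot). It stands 125 mm from the nest's centre toward the jig's -y, with more than 60 mm free on its +y side
- loupe: folding loupe 32 mm wide, 13 mm high, a bystander; origin under its middle
- marker: marker pen 17 by 124 mm lying flat, a bystander; origin under its middle
- side_cutters: blue-handled side cutters 43 by 131 mm, 10 mm high, a bystander; origin under their middle
- needle (a point): needle tip of the yellow and black engraver, pointing down, over the station (jig x = 0, y = 115 mm), 69 mm above the table, 7 mm above a tag in the nest. The tool leans from the tip toward the jig's +y, 35 degrees off the vertical, up to 235 mm high, held by a black bracket at the +y end
There are look-alikes about, which are no part of the job. Of the things shaped like the part that bears tag_mid, the wooden one is meant.

How it is judged:
By the outcome, as a careful person would: the job done as asked, in the order asked, and still so for the second after the job is handed in, while the arm keeps its last pose, push and grip.
It also fails if it takes over 61 s, if anything falls off the work surface, if the arm or the gripper's body presses on something with over 40 N, if the wrist force passes 120 N, or if a joint passes its speed limit or range.

## Working session

There is one attempt and no reset: what is moved stays moved. The work goes in short steps, Python scripts to look and compute and a tool call to move; the robot and the scene stay as the last step left them, time stands still between calls to the robot, and variables do not carry over. Pictures are saved under pics/ and viewed, on a budget of 10 in all, crops included, one or two more only if the job needs it, and the job is handed in when it is done.

Besides the shell and the picture viewer there is one more tool, called after "Request:" as name([rows], argument=value, ...), one row to a line, values as JSON. carry_out: Moves the arm, as the interface text tells. Its arguments: {"type":"object","properties":{"commands":{"type":"array"},"force":{"type":"number"}},"required":["commands"]}

```bash
mkdir -p pics; ls
python3 - <<'E'
from rig import robot
import cv2
for n in("top","side"):
    cv2.imwrite(f"pics/{n}0.png",robot.camera(n)[:,:,::-1]); m=robot.camera_model(n); print(n,m)
print(robot.get_obs())
E
```

```text
pics
top {'fx': 515.5681855982634, 'fy': 515.5681855982634, 'cx': 310.6346923208314, 'cy': 204.43786086562858, 'k1': 0.013691010533772762, 'R': array([[-5.99287819e-04, -9.99949570e-01, -1.00248700e-02],
       [-9.94208027e-01,  1.67317122e-03, -1.07459756e-01],
       [ 1.07471110e-01,  9.90240690e-03, -9.94158892e-01]]), 't': array([0.06638586, 0.44383774, 1.70669184])}
side {'fx': 378.80490823617646, 'fy': 378.80490823617646, 'cx': 315.3270644681928, 'cy': 204.73339540028164, 'k1': -0.06898397482498857, 'R': array([[-0.87200032, -0.48943632,  0.00821808],
       [-0.16802744,  0.28351189, -0.94413335],
       [ 0.45976323, -0.82466545, -0.32946119]]), 't': array([0.422455  , 0.14515008, 0.83422947])}
{'time': 0.1, 'q': array([-1.38150734e+00,  5.28356110e-01,  1.43375636e+00, -1.15676803e-05,
        1.18137453e+00, -1.78468341e-01]), 'joint_velocities': array([ 1.44070622e-03, -1.92376519e-03, -3.61569995e-03, -1.41177716e-05,
       -2.95419468e-04, -1.59152747e-04]), 'joint_torque': array([-1.99332094e-04, -4.40983200e+01, -1.77151269e+01,  6.34630350e-02,
        5.33628871e-02, -4.56896942e-05]), 'position': array([ 0.22462243, -0.58255307,  0.22168564]), 'tool_rot': array([-0.6951783 , -0.12996158,  0.69519311, -0.12862214]), 'ft_force': array([-0.4699562 ,  0.15410685,  0.51816338]), 'moment': array([ 0.00216013, -0.04222123, -0.07486623]), 'grip_width': 0.08718922403340057}
```

View pics/top0.png

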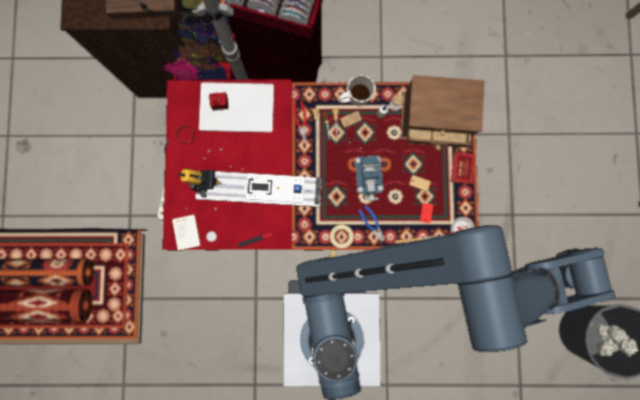

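View pics/side0.png

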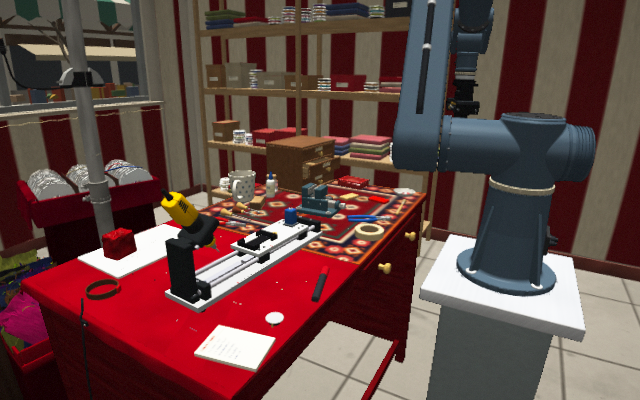

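The top view shows the jig running left: needle at about (200,180), nest at (260,187) and post at (298,187). Tag candidates are the tan slab at (420,184), the red one at (427,212) and the tan one at (350,119). I'll confirm with a crop.

```bash
cat > h.py <<'E'
import numpy as np, cv2
from rig import robot
from scipy.spatial.transform import Rotation as Rn
def ray(n,uv):
    m=robot.camera_model(n)
    d=(np.array(uv,float)-[m['cx'],m['cy']])/[m['fx'],m['fy']]
    s=d.copy()
    for _ in range(10): s=d/(1+m['k1']*(s@s))
    R=m['R']; return -R.T@m['t'], R.T@np.array([s[0],s[1],1])
def on(n,uv,z):
    o,d=ray(n,uv); return o+d*(z-o[2])/d[2]
def pix(n,X):
    m=robot.camera_model(n); c=m['R']@np.array(X,float)+m['t']; s=c[:2]/c[2]
    return s*(1+m['k1']*(s@s))*m['fx']+[m['cx'],m['cy']]
E
python3 - <<'E'
from h import *
a=cv2.imread("pics/top0.png")
A=cv2.resize(a[90:240,320:480],None,fx=4.9,fy=4,interpolation=cv2.INTER_CUBIC)
A=cv2.resize(a[95:240,320:480],None,fx=4,fy=4,interpolation=cv2.INTER_CUBIC)
cv2.imwrite("pics/c1.png",A)
B=cv2.resize(a[150:220,165:325],None,fx=5,fy=5,interpolation=cv2.INTER_CUBIC)
cv2.imwrite("pics/c2.png",B)
for p in [(420,184),(427,212),(350,119)]: print(on("top",p,.008), pix("side",on("top",p,.008)))
for p,z in [((260,187),.058),((298,187),.092)]: print(on("top",p,z))
E
```

```text
[ 0.51481891 -0.30522354  0.008     ] [350.59798697 194.56928125]
[ 0.4193484  -0.32654014  0.008     ] [378.64593265 197.29799372]
[ 0.74162417 -0.06981755  0.008     ] [256.91423397 202.63971499]
[0.49853852 0.2329349  0.058     ]
[0.49344606 0.10608094 0.092     ]
```

View pics/c1.png

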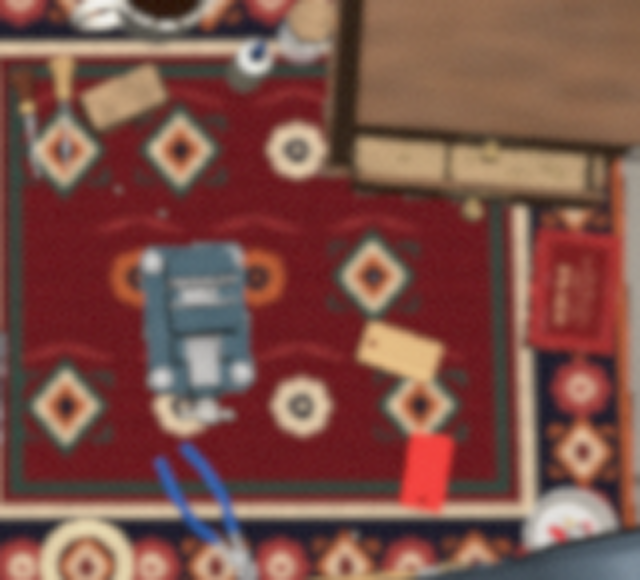

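View pics/c2.png

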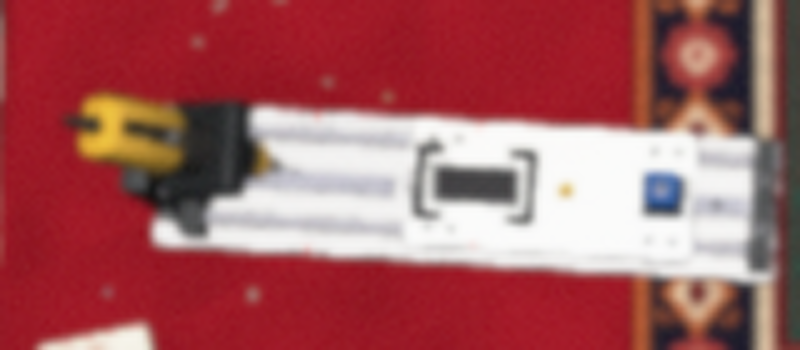

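The crop shows the light-wood tag with its hole at crop (372,345), px (413,181). The red tag (427,212) is a look-alike of the wrong colour, and the brown piece (350,119) has no hole and looks like card. So (420,184) is the one. Next I'll measure the tag, nest and post.

Run:
```python
from h import *
a=cv2.imread("pics/top0.png"); hsv=cv2.cvtColor(a,cv2.COLOR_BGR2HSV)
def blob(mask,win,hull=False):
    x0,y0,x1,y1=win; M=np.zeros_like(mask); M[y0:y1,x0:x1]=mask[y0:y1,x0:x1]
    if not hull:
        n,l,s,c=cv2.connectedComponentsWithStats(M); M=(l==1+np.argmax(s[1:,4])).astype(np.uint8)
    p=np.argwhere(M>0)[:,::-1].astype(np.float32); return p
print(hsv[184,420],hsv[184,415],hsv[190,408],hsv[190,432])
t=cv2.inRange(hsv,(12,60,140),(28,200,255)); p=blob(t,(404,170,436,194))
w=np.array([on("top",q,.008)[:2] for q in p]).astype(np.float32)*1000
r=cv2.minAreaRect(w); print("tag",len(p),p.mean(0),r,w.mean(0)); 
ev,V=np.linalg.eigh(np.cov(w.T)); print("axis",V[:,1],np.degrees(np.arctan2(V[1,1],V[0,1])))
b=cv2.inRange(hsv,(100,100,50),(125,255,255)); p=blob(b,(290,178,306,196)); print("post",len(p),p.min(0),p.max(0),p.mean(0)); P=on("top",p.mean(0),.0915); print(P)
k=cv2.inRange(hsv,(0,0,0),(180,255,90)); p=blob(k,(246,176,275,197),True); print("nest",len(p),p.min(0),p.max(0),p.mean(0))
w=np.array([on("top",q,.0615)[:2] for q in p]).astype(np.float32)*1000; print(cv2.minAreaRect(w),w.mean(0))
# dark floor only
p=blob(k,(251,180,270,194)); w=np.array([on("top",q,.054)[:2] for q in p]).astype(np.float32)*1000; print("floor",cv2.minAreaRect(w),w.mean(0))
o=robot.get_obs(); print(Rn.from_quat(o['tool_rot']).as_matrix())
for n in [(228.2,173.2),(226.6,200.4)]: print(on("top",n,.02))
```

```text
[ 18 105 226] [ 18 106 229] [178 191 107] [  1 149  89]
tag 234 [419.953   183.73077] ((509.7492980957031, -306.71478271484375), (78.00174713134766, 51.81235122680664), 67.59048461914062) [ 515.7566 -305.0748]
axis [0.54553232 0.83808978] 56.93895193051427
post 33 [295. 185.] [300. 191.] [297.39395 188.09091]
[0.48995533 0.10805404 0.0915    ]
nest 59 [253. 184.] [266. 188.] [259.22034 186.37288]
((501.3773193359375, 234.24765014648438), (43.09514236450195, 13.330129623413086), 89.88999938964844) [500.13443 235.14937]
floor ((502.4620056152344, 235.0740509033203), (43.287105560302734, 13.389485359191895), 89.88999938964844) [501.2136 235.9798]
[[-3.66951924e-04  3.59527389e-01 -9.33134461e-01]
 [ 1.85849679e-03 -9.33132667e-01 -3.59527429e-01]
 [-9.99998206e-01 -1.86615668e-03 -3.25765672e-04]]
[0.5514183  0.34548835 0.02      ]
[0.45854793 0.34936152 0.02      ]
```

```bash
cat >> h.py <<'E'
def go(xyz,yaw):
    "tool-frame shift (mm) and twist (deg) from measured pose to world target; yaw = world angle of tool y"
    o=robot.get_obs(); R=Rn.from_quat(o['tool_rot']).as_matrix()
    y=np.degrees(np.arctan2(R[1,1],R[0,1])); d=R.T@(np.array(xyz)-o['position'])*1000
    print("pos",o['position'].round(4),"yaw",round(y,1),"tilt",R[2,0].round(4),"shift",d.round(1),"twist",round(-(yaw-y),1),"F",o['ft_force'].round(1),"w",round(o['grip_width'],4),"t",o['time'])
E
python3 - <<'E'
from h import *
a=cv2.imread("pics/top0.png"); U=cv2.resize(a,None,fx=4,fy=4,interpolation=cv2.INTER_CUBIC); h=cv2.cvtColor(U,cv2.COLOR_BGR2HSV)
up=lambda p:(np.array(p)+.5)/4-.5
def comp(m,win,op=0):
    x0,y0,x1,y1=[4*v for v in win]; M=np.zeros_like(m); M[y0:y1,x0:x1]=m[y0:y1,x0:x1]
    if op: M=cv2.morphologyEx(M,cv2.MORPH_OPEN,np.ones((op,op)))
    c,_=cv2.findContours(M,cv2.RETR_EXTERNAL,cv2.CHAIN_APPROX_NONE); return max(c,key=cv2.contourArea)[:,0]
c=comp(cv2.inRange(h,(13,70,165),(26,140,255)),(400,168,440,196),17)
w=np.array([on("top",up(q),.008)[:2]*1000 for q in c],np.float32); print("tag",cv2.minAreaRect(w))
c=comp(cv2.inRange(h,(100,110,60),(125,255,255)),(288,176,308,198))
w=np.array([on("top",up(q),.092)[:2]*1000 for q in c],np.float32); print("post",cv2.minAreaRect(w), up(c.min(0)),up(c.max(0)))
m=cv2.inRange(h,(0,0,0),(180,255,120)); 
x0,y0,x1,y1=[4*v for v in (245,176,276,197)]; M=np.zeros_like(m);M[y0:y1,x0:x1]=m[y0:y1,x0:x1]
p=cv2.findNonZero(M)[:,0]; w=np.array([on("top",up(q),.0615)[:2]*1000 for q in p],np.float32); print("nest",cv2.minAreaRect(w),up(p.min(0)),up(p.max(0)))
# jig edges: low saturation columns
L=[];H=[]
for u in range(215,288):
    col=h[:,4*u,1]<110; i=187*4
    if 1:
        j=i+20
        lo=[v for v in range(190*4,215*4) if not col[v]]; hi=[v for v in range(183*4,160*4,-1) if not col[v]]
        if lo: L.append(on("top",up((4*u,lo[0])),.02)[:2])
        if hi: H.append(on("top",up((4*u,hi[0])),.02)[:2])
for E in(L,H):
    f=cv2.fitLine(np.array(E,np.float32),cv2.DIST_HUBER,0,.001,.001).ravel(); print("edge",len(E),np.degrees(np.arctan2(f[1],f[0])),f)
print(cv2.minAreaRect(np.array(L+H,np.float32)))
go((.512,-.304,.1),-20.3)
E
```

```text
tag ((517.1926879882812, -303.3258056640625), (66.01525115966797, 40.22877502441406), 70.01274108886719)
post ((490.19012451171875, 108.52079772949219), (18.656620025634766, 20.42024040222168), 89.8897705078125) [294.375 184.875] [300.125 191.125]
nest ((501.274658203125, 234.55613708496094), (71.39746856689453, 43.8703498840332), 85.97386169433594) [248.125 178.875] [270.625 191.875]
edge 73 86.373 [0.06326068 0.99799705 0.4506169  0.26820847]
edge 73 86.54503 [0.06026401 0.9981825  0.5541784  0.26909173]
((0.5024867653846741, 0.269243061542511), (0.25197234749794006, 0.10529711097478867), 86.38351440429688)
pos [ 0.2246 -0.5826  0.2217] yaw -68.9 tilt -1.0 shift [ 122.1 -156.4 -368.3] twist -48.6 F [-0.5  0.2  0.5] w 0.0872 t 0.1
```

Request:
carry_out([
  [[0.6,5,-16,-37,0],[0.6,5,-16,-37,0],[0.6,5,-16,-37,0],[0.6,5,-16,-37,0],[0.6,5,-16,-37,0],[0.6,5,-16,-37,0],[0.6,5,-16,-37,0],[0.6,5,-16,-37,0]],
])

```text
time: 0.77
position: [0.4553, -0.3593, 0.1769]
tool_rot: [-0.695, -0.123, 0.698, -0.124]
ft_force: [0.4, -0.0, -0.0]
grip_width: 0.0533
```

Request:
carry_out([
  [[0.6,0,0,0,-7],[0.6,0,0,0,-7],[0.6,0,0,0,-7],[0.6,0,0,0,-7],[0.6,0,0,0,-7],[0.6,0,0,0,-7],[0.6,0,0,0,-7],[0.6,0,0,0,0]],
])

```text
time: 1.43
position: [0.4608, -0.3449, 0.1714]
tool_rot: [-0.576, -0.413, 0.578, -0.404]
ft_force: [0.5, 0.1, 0.7]
grip_width: 0.0519
```

```bash
python3 -c "
from h import *
go((.516,-.3035,.1),-20)"
```

```text
pos [ 0.4608 -0.3449  0.1714] yaw -19.4 tilt -0.9999 shift [ 71.2  39.2 -57. ] twist 0.6 F [0.5 0.1 0.7] w 0.0519 t 1.4333
```

Request:
carry_out([
  [[0.6,12,10,-14,0.6],[0.6,12,10,-14,0],[0.6,12,10,-14,0],[0.6,12,9,-14,0],[0.6,25,0,0,0],[0.6,25,0,0,0],[0.6,0,0,0,0],[0.6,0,0,0,0]],
])

```text
time: 2.1
position: [0.5188, -0.3044, 0.0695]
tool_rot: [-0.584, -0.401, 0.586, -0.393]
ft_force: [0.3, 0.2, 1.0]
grip_width: 0.0522
```

```bash
python3 -c "
from h import *
go((.516,-.3035,.002),-20)
a=robot.camera('side')[:,:,::-1];b=robot.camera('top')[:,:,::-1]
c=cv2.resize(a[150:240,300:420],(800,600),interpolation=cv2.INTER_CUBIC)
d=cv2.resize(b[140:230,370:490],(800,600),interpolation=cv2.INTER_CUBIC)
cv2.imwrite('pics/s1.png',cv2.resize(np.vstack([c,d]),(400,600)))
cv2.imwrite('pics/s1.png',cv2.resize(np.hstack([c,d]),(800,300)))
"
```

```text
pos [ 0.5188 -0.3044  0.0695] yaw -21.6 tilt -0.9999 shift [67.5 -2.2  0.5] twist -1.6 F [0.3 0.2 1. ] w 0.0522 t 2.1
```

View pics/s1.png

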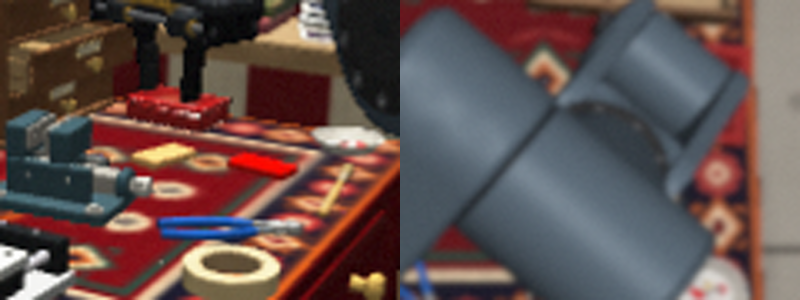

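The side view shows the tag at about (349,196) with the open fingers above it; the arm hides the top view. I'll check the tag's position from the side mask.

```bash
python3 -c "
from h import *
a=robot.camera('side');h=cv2.cvtColor(a,cv2.COLOR_RGB2HSV)
m=cv2.inRange(h,(14,70,150),(30,170,255));M=np.zeros_like(m);M[188:202,338:361]=m[188:202,338:361]
n,l,s,c=cv2.connectedComponentsWithStats(M);i=1+np.argmax(s[1:,4]);print(s[i],c[i],on('side',c[i],.0065),pix('side',(.516,-.3035,.0065)))
p=np.argwhere(l==i)[:,::-1]
w=np.array([on('side',q,.0065)[:2]*1000 for q in p],np.float32);print(cv2.minAreaRect(w),w.mean(0))
"
```

```text
[340 193  21   8  72] [349.76388889 196.02777778] [ 0.51234036 -0.29286642  0.0065    ] [350.06805618 195.05561886]
((506.0775451660156, -297.5526428222656), (75.6627197265625, 65.59825134277344), 6.876472473144531) [ 512.4455 -293.075 ]
```

Request:
carry_out([
  [[0.6,20,-2,0.5,-1.6],[0.6,20,0,0,0],[0.6,12,0,0,0],[0.6,0,0,0,0],[0.6,0,0,0,0]],
])

```text
time: 2.67
position: [0.5212, -0.3103, 0.0258]
tool_rot: [0.581, 0.402, -0.579, 0.407]
ft_force: [0.4, -0.5, 1.1]
grip_width: 0.0522
```

```bash
python3 -c "
from h import *
go((.516,-.3035,.003),-20)"
```

```text
pos [ 0.5212 -0.3103  0.0258] yaw -20.2 tilt -1.0 shift [22.7 -7.4 -4.6] twist -0.2 F [ 0.4 -0.5  1.1] w 0.0522 t 2.6667
```

Request:
carry_out([
  [[0.6,4,-7,-4.5,0],[0.6,4,0,0,0],[0.6,4,0,0,0],[0.6,4,0,0,0],[0.6,3,0,0,0],[0.6,0,0,0,0],[0.6,0,0,0,0]],
])

```text
time: 3.25
position: [0.5178, -0.3048, 0.0091]
tool_rot: [0.581, 0.399, -0.579, 0.41]
ft_force: [-1.2, -0.6, 0.5]
grip_width: 0.0521
```

```bash
python3 -c "
from h import *
go((.516,-.3035,.003),-20)"
```

```text
pos [ 0.5178 -0.3048  0.0091] yaw -20.2 tilt -0.9999 shift [ 6.  -2.2 -0.6] twist -0.2 F [-1.2 -0.6  0.5] w 0.0521 t 3.25
```

Request:
carry_out([
  [[0.6,4,-2,-0.5,0],[0.6,3,0,0,0],[0.6,0,0,0,0],[0.6,0,0,0,0]],
])

```text
time: 3.58
position: [0.5162, -0.3038, 0.0013]
tool_rot: [0.581, 0.399, -0.579, 0.41]
ft_force: [0.3, -0.2, 0.8]
grip_width: 0.0524
```

```bash
python3 -c "
from h import *
go((.516,-.3035,.003),-20)"
```

```text
pos [ 0.5162 -0.3038  0.0013] yaw -20.2 tilt -0.9999 shift [-1.7 -0.3 -0.2] twist -0.2 F [ 0.3 -0.2  0.8] w 0.0524 t 3.5833
```

Request:
carry_out([
  [[0.2,-1,0,0,0],[0.2,0,0,0,0],[0.2,0,0,0,0],[0.2,0,0,0,0],[0.2,0,0,0,0],[0.2,0,0,0,0]],
], force=15)

```text
time: 4.08
position: [0.5165, -0.304, 0.0026]
tool_rot: [0.581, 0.399, -0.579, 0.41]
ft_force: [0.4, -0.2, -0.3]
grip_width: 0.0338
```

Request:
carry_out([
  [[0.2,-10,0,0,0],[0.2,-30,0,0,0],[0.2,-40,0,0,0],[0.2,-40,0,0,0],[0.2,-40,0,0,0],[0.2,-40,0,0,0],[0.2,0,0,0,0],[0.2,0,0,0,0]],
])

```text
time: 4.75
position: [0.5128, -0.3009, 0.2142]
tool_rot: [0.581, 0.4, -0.579, 0.409]
ft_force: [-1.1, 0.1, -0.3]
grip_width: 0.0341
```

```bash
python3 -c "
from h import *
go((.5007,.2345,.2),-3.6)
b=robot.camera('side')[:,:,::-1]
cv2.imwrite('pics/s2.png',cv2.resize(b[60:240,230:470],(800,600),interpolation=cv2.INTER_CUBIC))"
```

```text
pos [ 0.5128 -0.3009  0.2142] yaw -20.2 tilt -0.9999 shift [  10.  -196.7 -498.3] twist -16.6 F [-1.1  0.1 -0.3] w 0.0341 t 4.75
```

View pics/s2.png

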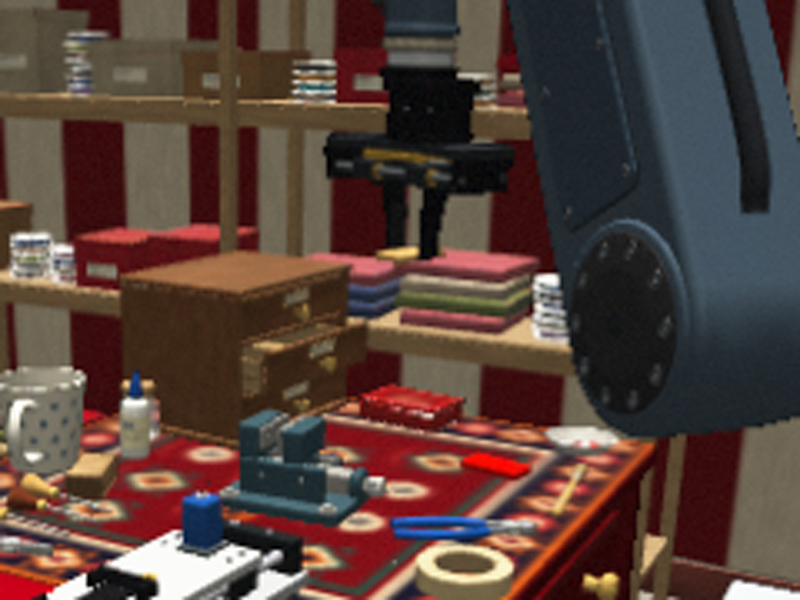

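The tag is held level at the fingertips and the spot where it lay is empty. Carrying it over now.

Request:
carry_out([
  [[0.2,0,0,0,-6],[0.2,0,0,0,-6],[0.2,0,0,0,-5],[0.2,0,-3,-20,0],[0.2,0,-3,-38,0],[0.2,0,-3,-38,0],[0.2,0,-3,-38,0],[0.2,0,-3,-38,0]],
])

```text
time: 5.47
position: [0.5023, -0.1299, 0.2044]
tool_rot: [-0.512, -0.485, 0.515, -0.488]
ft_force: [0.4, 1.2, -0.1]
grip_width: 0.0339
```

Request:
carry_out([
  [[0.2,0,-3,-38,0],[0.2,0,-3,-38,0],[0.2,0,-3,-38,0],[0.2,0,-3,-38,0],[0.2,0,-3,-38,0],[0.2,0,-3,-30,0],[0.2,0,0,0,0],[0.2,0,0,0,0]],
])

```text
time: 6.13
position: [0.4837, 0.1093, 0.1928]
tool_rot: [-0.506, -0.494, 0.518, -0.482]
ft_force: [-0.1, 0.0, -0.8]
grip_width: 0.0337
```

```bash
python3 -c "
from h import *
go((.5007,.2345,.1),-3.6)"
```

```text
pos [0.4837 0.1093 0.1928] yaw -2.8 tilt -0.9997 shift [  92.4   13.2 -125.9] twist 0.8 F [-0.1  0.  -0.8] w 0.0337 t 6.1333
```

Request:
carry_out([
  [[0.2,0,3,-32,0.8],[0.2,0,3,-32,0],[0.2,0,3,-32,0],[0.2,8,3,-28,0],[0.2,22,0,0,0],[0.2,20,0,0,0],[0.2,0,0,0,0],[0.2,0,0,0,0]],
])

```text
time: 6.8
position: [0.5025, 0.2297, 0.1344]
tool_rot: [-0.508, -0.489, 0.527, -0.474]
ft_force: [0.4, -0.3, -0.4]
grip_width: 0.0334
```

```bash
python3 -c "
from h import *
go((.5007,.2345,.1),-3.6)
print(Rn.from_quat(robot.get_obs()['tool_rot']).as_matrix().round(4))
b=robot.camera('side')[:,:,::-1]
cv2.imwrite('pics/s3.png',cv2.resize(b[160:310,160:360],(800,600),interpolation=cv2.INTER_CUBIC))"
```

```text
pos [0.5025 0.2297 0.1344] yaw -4.1 tilt -0.9994 shift [34.4 -1.  -4.8] twist -0.5 F [ 0.4 -0.3 -0.4] w 0.0334 t 6.8
[[-0.0343  0.9968 -0.0719]
 [-0.003  -0.0721 -0.9974]
 [-0.9994 -0.034   0.0055]]
```

View pics/s3.png

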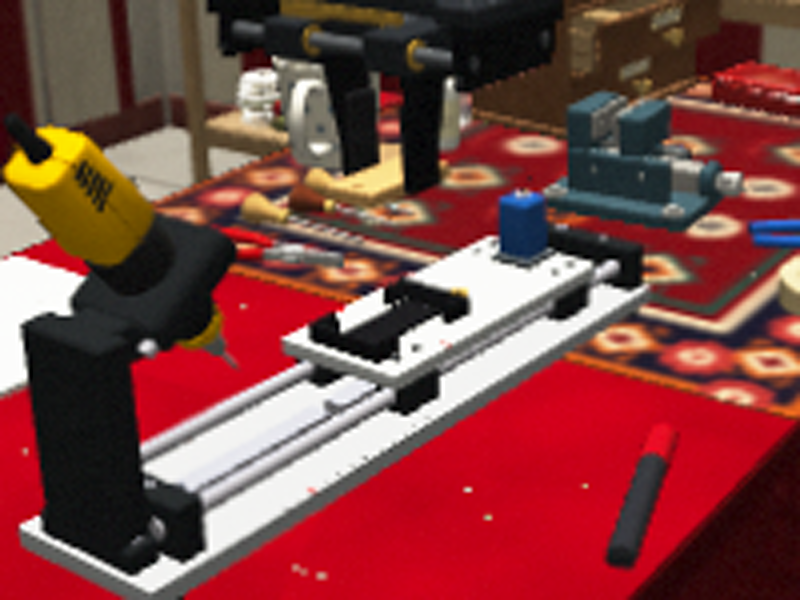

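```bash
python3 -c "
from h import *
C=lambda p:((p-[160,160])*4).round(1)
j=np.array([.0627,.998,0]);i=np.array([.998,-.0627,0])
for nm,c in(('nestfloor',np.array([.5007,.2345,.054])),('wall top',np.array([.5007,.2345,.0615]))):
  print(nm,C(pix('side',c)),[C(pix('side',c+a*.019*i+b*.034*j)).tolist() for a,b in((1,1),(1,-1),(-1,-1),(-1,1))])
print('needle?',C(pix('side',np.array([.5007,.2345,.069])+.15*j)))
print('post top',C(pix('side',np.array([.5007,.2345,.092])-.125*j)))
o=robot.get_obs();R=Rn.from_quat(o['tool_rot']).as_matrix();t=o['position']-R[:,0]*.006
print('tag',[C(pix('side',t+R[:,1]*a*.017+R[:,2]*b*.032)).tolist() for a,b in((1,1),(1,-1),(-1,-1),(-1,1))])
"
```

```text
nestfloor [393.6 314.5] [[327.0, 327.5], [407.2, 287.3], [457.8, 302.0], [378.9, 344.2]]
wall top [393.1 302.3] [[326.2, 315.2], [406.7, 275.5], [457.4, 290.0], [378.2, 331.6]]
needle? [188.4 391.9]
post top [524.2 189.6]
tag [[405.3, 147.0], [326.6, 177.9], [373.6, 187.9], [451.3, 155.8]]
```

The side view shows the tag above the nest, and observed against predicted offsets match for both (about +10 crop px down, a shared calibration bias). The carriage seems to start part-way along, roughly 0.11 m from the station. Descending.

Request:
carry_out([
  [[0.2,10,-1,-5,-0.5],[0.2,14,0,0,0],[0.2,14,0,0,0],[0.2,10,0,0,0],[0.2,0,0,0,0],[0.2,0,0,0,0],[0.2,0,0,0,0]],
])

```text
time: 7.43
position: [0.5042, 0.2321, 0.0877]
tool_rot: [-0.51, -0.489, 0.524, -0.476]
ft_force: [0.0, 0.2, 0.1]
grip_width: 0.0339
```

```bash
python3 -c "
from h import *
go((.5007,.2345,.065),-3.6)
print(Rn.from_quat(robot.get_obs()['tool_rot']).as_matrix()[:,0].round(4))
print('needle',on('side',(219.3,251.3),.069), 'mark', on('side',(160+310/4,160+490/4),.02))"
```

```text
pos [0.5042 0.2321 0.0877] yaw -3.9 tilt -0.9996 shift [22.8 -3.  -2.3] twist -0.3 F [0.  0.2 0.1] w 0.0339 t 7.4333
[-0.0268 -0.0012 -0.9996]
needle [0.50992407 0.35015987 0.069     ] mark [0.45606814 0.36266593 0.02      ]
```

Request:
carry_out([
  [[0.2,5,-3,-2.5,0],[0.2,6,0,0,0],[0.2,6,0,0,0],[0.2,3,0,0,0],[0.2,0,0,0,0],[0.2,0,0,0,0]],
])

```text
time: 7.93
position: [0.502, 0.2356, 0.068]
tool_rot: [-0.511, -0.488, 0.523, -0.477]
ft_force: [0.1, 0.4, -0.2]
grip_width: 0.0338
```

```bash
python3 -c "
from h import *
go((.5007,.2345,.0575),-3.6)
b=robot.camera('side')[:,:,::-1]
cv2.imwrite('pics/s4.png',cv2.resize(b[205:280,210:310],(800,600),interpolation=cv2.INTER_CUBIC))"
```

```text
pos [0.502  0.2356 0.068 ] yaw -3.9 tilt -0.9998 shift [10.5 -1.   1.2] twist -0.3 F [ 0.1  0.4 -0.2] w 0.0338 t 7.9333
```

View pics/s4.png

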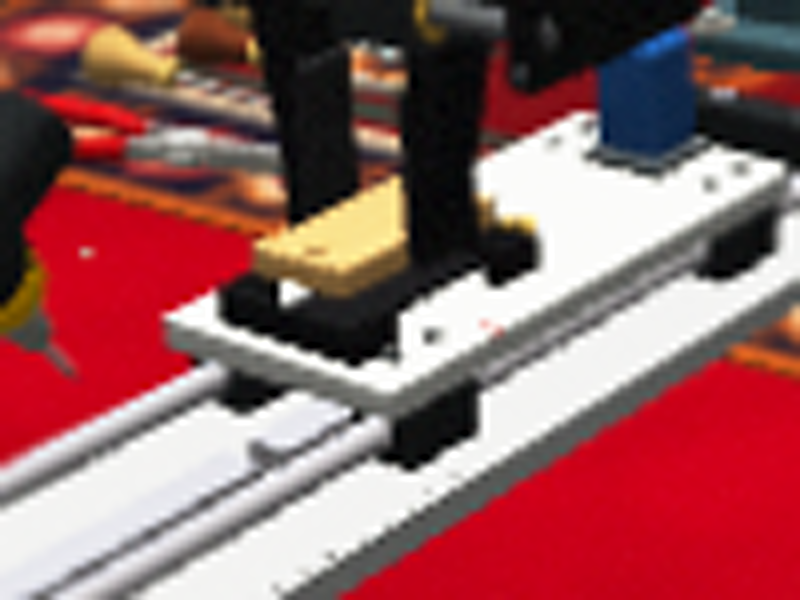

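```bash
python3 -c "
from h import *
a=cv2.imread('pics/side0.png')
cv2.imwrite('pics/n0.png',cv2.resize(a[222:262,225:285],(800,533),interpolation=cv2.INTER_CUBIC))
C=lambda p:((p-[210,205])*8).round(1).tolist()
o=robot.get_obs();R=Rn.from_quat(o['tool_rot']).as_matrix();t=o['position']+[0,0,.0054]
print('tagtop pred in s4',[C(pix('side',t+R[:,1]*a*.017+R[:,2]*b*.032)) for a,b in((1,-1),(-1,-1),(-1,1))])
"
```

```text
tagtop pred in s4 [[254.0, 231.5], [346.6, 257.7], [498.1, 181.5]]
```

View pics/n0.png

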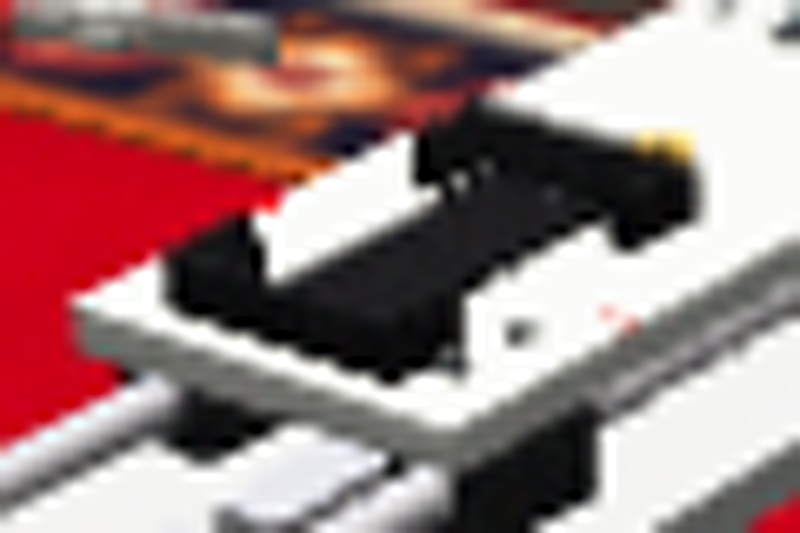

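The nest's outer top corners in this crop are (165,262), (390,325), (697,163) and (480,100), giving a centre of (433,212). Against its prediction, the held tag is within about 2 mm of centre, well inside the lead-in. Lowering.

Request:
carry_out([
  [[0.2,3,-1,-0.5,0],[0.2,3,0,0,0],[0.2,3,0,0,0],[0.2,1,0,0,0],[0.2,0,0,0,0],[0.2,0,0,0,0]],
])

```text
time: 8.48
position: [0.5013, 0.236, 0.0574]
tool_rot: [-0.511, -0.488, 0.522, -0.478]
ft_force: [0.4, -0.4, -0.4]
grip_width: 0.0336
```

```bash
python3 -c "
from h import *
go((.5012,.2362,.0575),-3.6)"
```

```text
pos [0.5013 0.236  0.0574] yaw -3.9 tilt -0.9998 shift [-0.1 -0.1 -0.2] twist -0.3 F [ 0.4 -0.4 -0.4] w 0.0336 t 8.4833
```

Request:
carry_out([
  [[0.2,1,0,0,0],[0.2,0,0,0,0],[0.43,0,0,0,0],[0.5,0,0,0,0],[0.55,0,0,0,0],[0.55,0,0,0,0]],
])

```text
time: 8.98
position: [0.5017, 0.2363, 0.0571]
tool_rot: [-0.512, -0.488, 0.522, -0.478]
ft_force: [-0.3, 0.6, -0.3]
grip_width: 0.0456
```

Request:
carry_out([
  [[0.55,-6,0,0,0],[0.55,-12,0,0,0],[0.55,-25,0,0,0],[0.55,-35,0,0,0],[0.55,-35,0,0,0],[0.55,0,0,0,0],[0.55,0,0,0,0]],
])

```text
time: 9.57
position: [0.503, 0.2361, 0.175]
tool_rot: [-0.51, -0.488, 0.523, -0.477]
ft_force: [-0.4, 0.0, -1.5]
grip_width: 0.048
```

```bash
python3 -c "
from h import *
go((.4927,.1095,.15),-3.6)
b=robot.camera('side')[:,:,::-1]
cv2.imwrite('pics/s5.png',cv2.resize(b[205:280,210:310],(800,600),interpolation=cv2.INTER_CUBIC))"
```

```text
pos [0.503  0.2361 0.175 ] yaw -3.9 tilt -0.9997 shift [ 25.2  -1.  127. ] twist -0.3 F [-0.4  0.  -1.5] w 0.048 t 9.5667
```

View pics/s5.png

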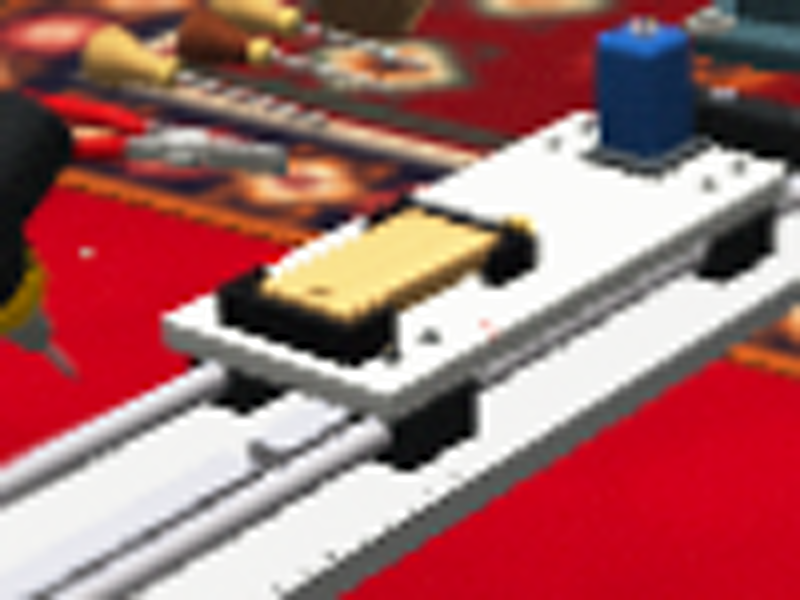

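The tag lies flat in the nest. Its top centre at px (257.6,237.6) matches the nest centre at (257.5,237.9). On to the post.

Request:
carry_out([
  [[0.6,0,0,25,0],[0.6,0,0,35,0],[0.6,0,0,35,0],[0.6,5,-1,30,0],[0.6,10,0,0,0],[0.6,10,0,0,0],[0.6,0,0,0,0],[0.6,0,0,0,0]],
])

```text
time: 10.28
position: [0.4896, 0.107, 0.1437]
tool_rot: [-0.508, -0.491, 0.524, -0.475]
ft_force: [-0.3, -0.1, 0.5]
grip_width: 0.0519
```

```bash
python3 -c "
from h import *
go((.4925,.1095,.062),-3.6)"
```

```text
pos [0.4896 0.107  0.1437] yaw -3.8 tilt -0.9995 shift [81.6  5.3 -2.8] twist -0.2 F [-0.3 -0.1  0.5] w 0.0519 t 10.2833
```

Request:
carry_out([
  [[0.6,10,5,-3,0],[0.6,12,0,0,0],[0.6,12,0,0,0],[0.6,12,0,0,0],[0.6,10,0,0,0],[0.6,0,0,0,0],[0.6,0,0,0,0]],
])

```text
time: 10.87
position: [0.4963, 0.1141, 0.0827]
tool_rot: [-0.508, -0.492, 0.522, -0.477]
ft_force: [0.1, -0.9, -0.0]
grip_width: 0.0521
```

```bash
python3 -c "
from h import *
go((.4925,.1095,.062),-3.6)"
```

```text
pos [0.4963 0.1141 0.0827] yaw -3.5 tilt -0.9996 shift [20.7 -2.9  4.8] twist 0.1 F [ 0.1 -0.9 -0. ] w 0.0521 t 10.8667
```

Request:
carry_out([
  [[0.6,6,-3,5,0],[0.6,7,0,0,0],[0.6,6,0,0,0],[0.6,0,0,0,0],[0.6,0,0,0,0]],
])

```text
time: 11.28
position: [0.4936, 0.1098, 0.0629]
tool_rot: [-0.509, -0.491, 0.521, -0.478]
ft_force: [0.6, -0.5, 0.1]
grip_width: 0.0527
```

```bash
python3 -c "
from h import *
go((.4925,.1095,.061),-3.6)"
```

```text
pos [0.4936 0.1098 0.0629] yaw -3.4 tilt -0.9997 shift [ 2.  -1.1  0.4] twist 0.2 F [ 0.6 -0.5  0.1] w 0.0527 t 11.2833
```

Close on the post, with moderate force.

Request:
carry_out([
  [[0.35,0,-1,0,0],[0.3,0,0,0,0],[0.25,0,0,0,0],[0.15,0,0,0,0],[0.15,0,0,0,0],[0.15,0,0,0,0],[0.15,0,0,0,0]],
], force=25)

```text
time: 11.87
position: [0.4946, 0.1097, 0.0639]
tool_rot: [-0.51, -0.49, 0.52, -0.479]
ft_force: [-1.5, -1.0, -1.3]
grip_width: 0.0239
```

```bash
python3 -c "
from h import *
p=robot.get_obs()['position']
go(p+np.array([.0627,.998,0])*.1,-3.6)"
```

```text
pos [0.4946 0.1097 0.0639] yaw -3.5 tilt -0.9998 shift [   0.1    0.2 -100. ] twist 0.1 F [-1.5 -1.  -1.3] w 0.0239 t 11.8667
```

Request:
carry_out([
  [[0.15,0,0,-3,0],[0.15,0,0,-5,0],[0.15,0,0,-6,0],[0.15,0,0,-6,0],[0.15,0,0,-6,0],[0.15,0,0,-6,0],[0.15,0,0,-6,0],[0.15,0,0,-6,0]],
])

```text
time: 12.53
position: [0.4976, 0.1554, 0.0639]
tool_rot: [-0.509, -0.489, 0.52, -0.48]
ft_force: [0.2, -3.4, -0.9]
grip_width: 0.0241
```

```bash
python3 -c "
from h import *
p=np.array([.4946,.1097,.0639])
go(p+np.array([.0627,.998,0])*.113,-3.5)"
```

```text
pos [0.4976 0.1554 0.0639] yaw -3.4 tilt -0.9998 shift [ -0.2   0.1 -67.2] twist 0.1 F [ 0.2 -3.4 -0.9] w 0.0241 t 12.5333
```

Request:
carry_out([
  [[0.15,0,0,-6,0],[0.15,0,0,-6,0],[0.15,0,0,-6,0],[0.15,0,0,-6,0],[0.15,0,0,-6,0],[0.15,0,0,-6,0],[0.15,0,0,-5,0],[0.15,0,0,-3,0]],
])

```text
time: 13.2
position: [0.5007, 0.2055, 0.0639]
tool_rot: [-0.509, -0.489, 0.52, -0.481]
ft_force: [0.7, -2.7, -1.0]
grip_width: 0.0239
```

```bash
python3 -c "
from h import *
p=np.array([.4946,.1097,.0639])
go(p+np.array([.0627,.998,0])*.113,-3.5)
for n,w in(('side',(205,235,270,285)),('top',(215,165,260,215))):
  a=robot.camera(n)[:,:,::-1]; x0,y0,x1,y1=w
  cv2.imwrite(f'pics/{n}6.png',cv2.resize(a[y0:y1,x0:x1],None,fx=12,fy=12,interpolation=cv2.INTER_CUBIC))
go(p+np.array([.0627,.998,0])*.113,-3.5)
"
```

```text
pos [0.5007 0.2055 0.0639] yaw -3.4 tilt -0.9998 shift [ -0.  -0. -17.] twist 0.1 F [ 0.7 -2.7 -1. ] w 0.0239 t 13.2
pos [0.5008 0.2059 0.0639] yaw -3.4 tilt -0.9998 shift [ -0.   -0.1 -16.6] twist 0.1 F [ 0.7  1.3 -0.8] w 0.024 t 13.3
```

View pics/side6.png

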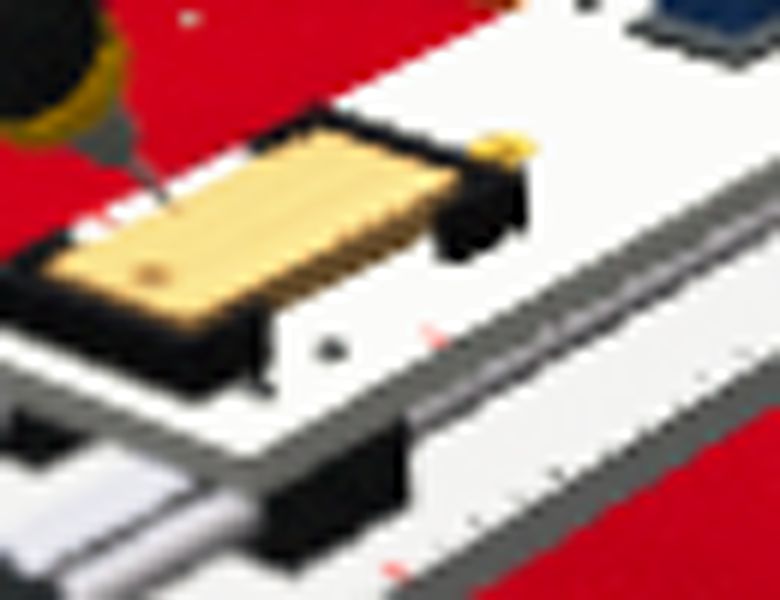

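The side view shows the tag still seated. The carriage's red tick is at (437,337) and the base's red line at (397,570), with the needle tip at (170,203). Computing what remains.

```bash
python3 -c "
from h import *
j=np.array([.0627,.998,0]);i=np.array([.998,-.0627,0]);b=np.array([-.8,2.3]);O=np.array([.5007,.2345,0])
f=lambda u,v:np.array([205+u/12,235+v/12])-b
for nm,p,zs in(('tick',f(437,337),(.05,)),('line',f(397,570),(.006,.010,.014,.018)),('needle',f(170,203),(.069,))):
  for z in zs:
    X=on('side',p,z)-O; print(nm,z,'jx %.1f jy %.1f'%(X@i*1000,X@j*1000))
c=(f(45,265)+f(462,180)+f(190,325)+f(325,130))/4
X=on('side',c,.062)-O; print('tag now','jx %.1f jy %.1f'%(X@i*1000,X@j*1000))
t=cv2.imread('pics/top0.png'); h=cv2.cvtColor(t,cv2.COLOR_BGR2HSV)
X=on('top',(165+276/5,150+167/5),.069)-O;print('needle top',X@i*1000,X@j*1000)
for q in((228.2,173.2),(226.6,200.4)):
  for z in (.01,.018):
    X=on('top',q,z)-O;print('line top',z,X@i*1000,X@j*1000)
"
```

```text
tick 0.05 jx -38.3 jy 93.9
line 0.006 jx -31.4 jy 100.2
line 0.01 jx -36.3 jy 105.1
line 0.014 jx -41.3 jy 109.9
line 0.018 jx -46.2 jy 114.7
needle 0.069 jx 6.5 jy 109.8
tag now jx -0.8 jy 97.7
needle top 0.40703289487685823 128.61319751767792
line top 0.01 45.2481814786001 115.76985493272993
line top 0.018 43.97594907183774 114.31109740610275
line top 0.01 -48.217974320414456 113.80096483702737
line top 0.018 -49.0592594969258 112.35128533148881
```

View pics/top6.png

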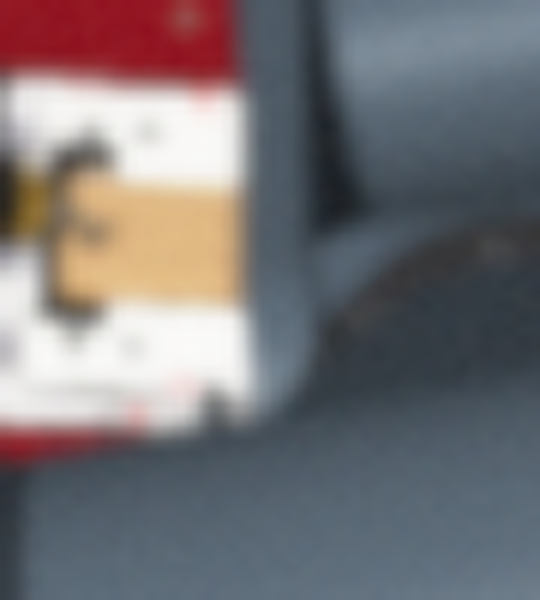

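The top view shows the tick at px (230.2,196.9) and the base line at (226.5,199.2), so about 15–18 mm remain. I'll advance 9 mm, then creep and watch the force along the slide.

Request:
carry_out([
  [[0.15,0,0,-3,0],[0.15,0,0,-3,0],[0.15,0,0,-3,0],[0.15,0,0,-2,0],[0.15,0,0,0,0]],
])

```text
time: 13.72
position: [0.5015, 0.2176, 0.0639]
tool_rot: [-0.51, -0.489, 0.52, -0.48]
ft_force: [0.3, 0.0, -1.3]
grip_width: 0.0237
```

Request:
carry_out([
  [[0.15,0,0,-1,0],[0.15,0,0,-1,0]],
])

```text
time: 13.88
position: [0.5017, 0.2203, 0.0639]
tool_rot: [-0.51, -0.489, 0.519, -0.48]
ft_force: [0.2, 1.6, -2.0]
grip_width: 0.024
```

```bash
python3 -c "
from h import *
p=np.array([.4946,.1097,.0639]);j=np.array([.0627,.998,0]);i=np.array([.998,-.0627,0])
go(p+j*.113,-3.5)
O=np.array([.5007,.2345,0])
for q,z in(((230.2,196.9),.05),((226.5,199.2),.012),((226.5,199.2),.018),((219+200/12-4+.0,165+95/12),.012)):
  X=on('top',q,z)-O;print(z,X@i*1000,X@j*1000)"
```

```text
pos [0.5017 0.2203 0.0639] yaw -3.5 tilt -0.9998 shift [ 0.  -0.2 -2.1] twist 0.0 F [ 0.2  1.6 -2. ] w 0.024 t 13.8833
0.05 -40.045995416101704 95.55382473488027
0.012 -44.36706323445185 114.1029412716183
0.018 -45.01208725890271 113.01338147698577
0.012 46.62204143374425 103.67931084193056
```

Request:
carry_out([
  [[0.15,0,0,-1,0],[0.15,0,0,0,0],[0.15,0,0,0,0]],
])

```text
time: 14.13
position: [0.5019, 0.2228, 0.0639]
tool_rot: [-0.511, -0.49, 0.519, -0.479]
ft_force: [-0.1, -0.4, 0.0]
grip_width: 0.0243
```

Request:
carry_out([
  [[0.15,0,0,-1,0],[0.15,0,0,0,0],[0.15,0,0,0,0]],
])

```text
time: 14.38
position: [0.5019, 0.2229, 0.0639]
tool_rot: [-0.51, -0.49, 0.519, -0.48]
ft_force: [1.4, 1.1, -0.8]
grip_width: 0.024
```

Request:
carry_out([
  [[0.15,0,0,-1,0]],
])

```text
time: 14.47
position: [0.5019, 0.2231, 0.0639]
tool_rot: [-0.51, -0.489, 0.52, -0.48]
ft_force: [0.8, -5.6, -0.1]
grip_width: 0.0241
```

Request:
carry_out([
  [[0.15,0,0,0,0],[0.15,0,0,0,0]],
])

```text
time: 14.63
position: [0.5019, 0.2229, 0.0639]
tool_rot: [-0.51, -0.489, 0.52, -0.48]
ft_force: [0.6, -0.0, -1.3]
grip_width: 0.0241
```

Pushing 1 mm further met 5.6 N and sprang back to y = 0.2229, which looks like the notch. I'll test gently the other way and check the ticks.

Request:
carry_out([
  [[0.15,0,0,0.8,0]],
])

```text
time: 14.72
position: [0.5019, 0.2227, 0.0639]
tool_rot: [-0.51, -0.489, 0.52, -0.48]
ft_force: [0.2, 3.7, -1.3]
grip_width: 0.0238
```

Request:
carry_out([
  [[0.15,0,0,0,0],[0.15,0,0,0,0],[0.15,0,0,0,0],[0.15,0,0,0,0]],
])

```text
time: 15.05
position: [0.5019, 0.2229, 0.0639]
tool_rot: [-0.51, -0.489, 0.519, -0.48]
ft_force: [0.3, -0.6, -0.3]
grip_width: 0.0241
```

```bash
python3 -c "
from h import *
for n,w in(('side',(200,235,265,290)),):
  a=robot.camera(n)[:,:,::-1]; x0,y0,x1,y1=w
  A=cv2.resize(a[y0:y1,x0:x1],(520,440),interpolation=cv2.INTER_CUBIC)
b=robot.camera('top')[:,:,::-1]; B=cv2.resize(b[170:205,215:238],(280,440),interpolation=cv2.INTER_CUBIC)
cv2.imwrite('pics/f7.png',np.hstack([A,B]))
o=robot.get_obs();print(o['position'],o['ft_force'].round(1),o['joint_velocities'].round(4),o['grip_width'],o['time'])"
```

```text
[0.5018603  0.22284478 0.06391069] [ 0.2  0.3 -1.1] [-0.0006 -0.0022  0.0006  0.0004 -0.0016 -0.0001] 0.024284394483922556 15.15
```

View pics/f7.png

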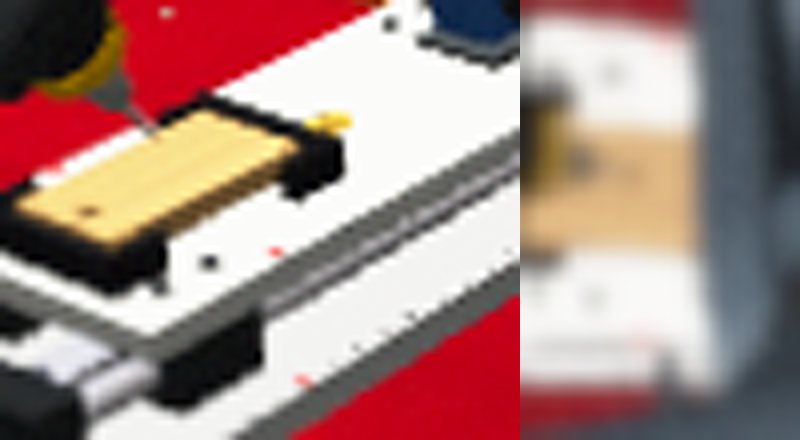

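The last view shows the tag seated under the needle and the ticks meeting the line to within reading error. The carriage resists both ways (−5.6 N and +3.7 N for 0.2 mm) and returns to the same spot with about 0 N. Handing in.

```bash
python3 -c "
from rig import robot
print(robot.hand_in())"
```

```text
the job is handed in; nothing more can be done
None
```

The wooden tag is lying flat in the nest and released. The carriage is at the station, with the gripper still holding the blue post. I handed the job in at 15.15 s; it reports no verdict.

- **Tag:** After release, its top centre in the side view matched the nest centre to within about 0.3 px. It was still seated under the needle in the last picture.
- **Notch:** I slid the carriage about 113 mm, creeping at the end. A nudge forward met 5.6 N and a nudge back met 3.7 N. Both times the carriage returned to y = 0.2229 with about 0 N on it. It never ran on to the end stop.
- **Final state:** The arm was still and the grip width was 24 mm, the width of the post. I touched nothing else on the table.
- **Weaker checks:** The red ticks read about 2 mm short of the line in the blurred top view, within what I could read there, so I trusted the force test. The side camera was about 2 px off from the top one; this affected the tag and the nest alike, so I worked from relative positions. I viewed 12 pictures, two past the budget of 10.

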